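# Rack the bar measures in order of size

### The arm

A 6-joint arm with a two-finger parallel gripper is mounted at the origin on a cart in front of the work surface, level with it; the furniture and walls round the work are solid. World frame = base frame: x ahead of the robot, y to its left, z up, the work surface at z = 0. Lengths are in mm, angles in rad, forces in N, time in s.
With the tool pointing down it reaches from about 300 to 850 mm from the base axis. Payload 5.4 kg.
Tool frame: the origin (TCP) lies at the very end of the fingers, on their centre line; the grasp point (between the pads) lies 19 mm behind it (grasp_offset is the distance from the TCP to the grasp point, in mm); z points along the fingers, y is the line along which they close (so a half turn about z gives the same grasp; the last joint's range is limited). The gripper opens to 85 mm and grips with 20 to 120 N. Pads are 22 mm wide; open, the fingers measure 114 mm over their backs; the gripper's body (76 mm by 85 mm) begins 54 mm behind the grasp point. The pads swing forward as they close: fully open they stand 13 mm farther back than shut.
Start: joints at [-1.442, 0.158, 1.597, -0, 1.386, -0.21], TCP at [191.08, -542.305, 231.299] pointing down, gripper open.
Joint ranges: [-2.91, 2.91], [-0.94, 2.29], [0.18, 2.7], [-1.29, 4.43], [0.17, 2.64], [-3, 3]. Speed limits (rad/s): [2.57, 2.57, 3.14, 3.14, 3.14, 3.14].

### API

Orientations are given as a unit quaternion [w, x, y, z].
In Python, from cell import * gives the robot as it stands.
- The arm moves only by the shell command python3 -m crank 'ROWS' [FORCE]. ROWS is JSON, a list of rows, each an object of numbers: "ax", "ay", "az": the turn, a rotation vector about the tool's x, y, z in rad; "x", "y", "z": the shift along the tool's x, y, z in mm; "grip": the opening, from 0 (shut) to 1 (fully open). A call has 1 to 5 rows; each row shifts and turns the commanded pose from where the row before left it, along the tool's axes as they then stand; what a row does not reach is not made up. A row lasts 1/10 s, in which the tool goes at most 50 mm and 8.59 degrees, less where a joint would pass 70% of its speed; a pose out of reach is approached as far as the arm can. A call is refused whole if a number of a shift passes 50 or a number of a turn 0.15, either way. A call with a gripper value outside its range is refused whole. The fingers move at their own pace and stop on an object; FORCE is the grip in N (left out, the last holds). Time passes only in rows, so rows that do not move let the fingers close. It gives the time, the measured TCP pose, the force, the opening and the grip force at its end, in the units of the state.
- get_obs(): the state, without advancing time (a new reading comes with each control period).
- capture(name): name is "scene" or "top" or "wrist"; returns a dict with "frame" (480x640x3 uint8, blue, green, red), "depth" (480x640 float32, mm along the optical axis (not along the pixel's ray), 0 where there is no reading), "fx", "fy", "cx", "cy" (pixels), "T" (4x4, takes a point from camera to world coordinates). Camera axes: x right, y up, looking along -z (the intrinsics and any distortion apply to the point x, -y, -z); pixel columns grow to the right and rows downward; lengths in mm; the calibration is good to about 2 mm. The wrist camera is an equidistant fisheye: a pixel r from the principal point sees the ray r / f radians off the axis. A picture is of the moment at which its call begins.
- close_job(): hands the job in; it is judged then, once.
The state is a dict: "time_s": time; "joint_positions": joint angles; "qvel": joint speeds; "joint_efforts": joint torques, N m; "tool_pos": TCP position; "ee_rot": TCP orientation; "force": force on the tool from outside, world axes, zero at the start; "torque": the same for the moment, N m; "width": finger opening in mm; "grasp_force": force on a finger pad.
Only numpy, scipy, OpenCV 4.12 (cv2) and the standard library are available. Lean on these libraries where they do the work, as an engineer would, in place of code of your own. Each camera call takes 0.05 s, during which the arm holds its last target. There are 200 camera calls.

### The job

Put the four washed steel measures from the drying mat back into their walnut stand, in order of size: each upright in the hole made for it, right down on the cork. Do not knock any of them over, and leave the jigger and the clip-top jar standing where they are.

Things in the scene. Friction and masses are not known exactly. Their poses are not given: they have to be found in the camera images.
- measure_25: The smallest of four bright stainless steel bar measures: open straight cup without handle, 30 mm outside diameter, 46 mm high, wall 2 mm; its foot tapers in over the lowest 14 mm to 18 mm diameter. Starts upright on the grey ribbed drying mat (mat top at z = 0.005). Loose. Origin: centre of its underside, z up. Grip it round the outside of the straight part.
- measure_50: The second smallest of four bright stainless steel bar measures: open straight cup without handle, 40 mm outside diameter, 58 mm high, wall 2 mm; its foot tapers in over the lowest 14 mm to 28 mm diameter. Starts upright on the grey ribbed drying mat (mat top at z = 0.005). Loose. Origin: centre of its underside, z up. Grip it round the outside of the straight part.
- measure_100: The second largest of four bright stainless steel bar measures: open straight cup without handle, 50 mm outside diameter, 70 mm high, wall 2 mm; its foot tapers in over the lowest 14 mm to 38 mm diameter. Starts upright on the grey ribbed drying mat (mat top at z = 0.005). Loose. Origin: centre of its underside, z up. Grip it round the outside of the straight part.
- measure_175: The largest of four bright stainless steel bar measures: open straight cup without handle, 60 mm outside diameter, 82 mm high, wall 2 mm; its foot tapers in over the lowest 14 mm to 48 mm diameter. Starts upright on the grey ribbed drying mat (mat top at z = 0.005). Loose. Origin: centre of its underside, z up. Grip it round the outside of the straight part.
- hole_25: The smallest of the four round holes in a row in the walnut stand: 35 mm wide, 14 mm deep, cork floor, brass ring round the mouth; made for the 30 mm measure. Origin: centre of the cork floor, 12 mm above the worktop; the stand's top is at z = 0.026. y axis: along the row towards the smallest hole (hole spacing 49, 59, 69 mm); stand 271 mm along the row, 110 mm across. Fixed.
- hole_50: The second smallest of the four round holes in a row in the walnut stand: 45 mm wide, 14 mm deep, cork floor, brass ring round the mouth; made for the 40 mm measure. Origin: centre of the cork floor, 12 mm above the worktop; the stand's top is at z = 0.026. y axis: along the row towards the smallest hole (hole spacing 49, 59, 69 mm); stand 271 mm along the row, 110 mm across. Fixed.
- hole_100: The second largest of the four round holes in a row in the walnut stand: 55 mm wide, 14 mm deep, cork floor, brass ring round the mouth; made for the 50 mm measure. Origin: centre of the cork floor, 12 mm above the worktop; the stand's top is at z = 0.026. y axis: along the row towards the smallest hole (hole spacing 49, 59, 69 mm); stand 271 mm along the row, 110 mm across. Fixed.
- hole_175: The largest of the four round holes in a row in the walnut stand: 65 mm wide, 14 mm deep, cork floor, brass ring round the mouth; made for the 60 mm measure. Origin: centre of the cork floor, 12 mm above the worktop; the stand's top is at z = 0.026. y axis: along the row towards the smallest hole (hole spacing 49, 59, 69 mm); stand 271 mm along the row, 110 mm across. Fixed.
- jigger: Bystander: hourglass-shaped steel double jigger, 45 mm diameter, 80 mm high, standing on the worktop between drying mat and stand. Origin: centre of its underside. Loose; not to be moved.
- clip_jar: Bystander: small white clip-top jar with a wire bail, 66 x 63 mm, 78 mm high, standing on the worktop between drying mat and stand. Origin: centre of its underside (within 3 mm). Loose; not to be moved. Above and behind all this hangs a wall cabinet: its front is at x = 0.58 and its underside 0.42 m above the worktop, so the wrist has little room there: carry low, fingertips below about 0.15 m.
Not all that is in view belongs to the job. What is shaped like the measure_175 but purple is not meant.

How it is judged (in metres and radians):
At the end, for the whole second after the job is handed in: Each of the four measures stands released, upright (within 0.1 rad) and at rest in the hole of its own size: centre within 6 mm of the hole's centre, underside within 3 mm of the cork floor. The jigger and the clip-top jar stand within 15 mm of where they stood (horizontal distance between measure_25 and hole_25 below 0.006 m and z of measure_25 in the frame of hole_25 between -0.003 and 0.003 m and angle between each of measure_25, measure_50, measure_100, measure_175's own z axis and vertical below 0.1 rad and linear speed of each of measure_25, measure_50, measure_100, measure_175 below 0.02 m/s and horizontal distance between measure_50 and hole_50 below 0.006 m and z of measure_50 in the frame of hole_50 between -0.003 and 0.003 m and horizontal distance between measure_100 and hole_100 below 0.006 m and z of measure_100 in the frame of hole_100 between -0.003 and 0.003 m and horizontal distance between measure_175 and hole_175 below 0.006 m and z of measure_175 in the frame of hole_175 between -0.003 and 0.003 m and distance of each of jigger, clip_jar from where it was at the start of the episode below 0.015 m); the robot touches nothing.
It fails at once if the jigger is pushed away (more than 15 mm) (distance of jigger from where it was at the start of the episode above 0.015 m).
It fails at once if the clip-top jar is pushed away (more than 15 mm) (distance of clip_jar from where it was at the start of the episode above 0.015 m).
It fails at once if a measure is knocked over (leans more than 40 degrees) (angle between any of measure_25, measure_50, measure_100, measure_175's own z axis and vertical above 0.7 rad).
It also fails if it takes over 102 s, if anything falls off the work surface, if the arm or the gripper's body presses on something with over 40 N, if the wrist force passes 120 N, or if a joint passes its speed limit or range.

## Working session

There is one attempt and no reset: what is moved stays moved. The work goes in short steps, Python scripts to look and compute and a shell command to move; the robot and the scene stay as the last step left them, time stands still between calls to the robot, and variables do not carry over. Pictures are saved under pics/ and viewed, at most 14 in all, crops included, and the job is handed in when it is done.

```bash
mkdir -p pics; ls; python3 - <<'E'
from cell import *
import cv2,numpy as np
o=get_obs();print(o)
for n in("top","scene"):
    c=capture(n);cv2.imwrite(f"pics/{n}0.png",c["frame"]);np.savez(f"{n}0.npz",**c)
    print(n,c["fx"],c["fy"],c["cx"],c["cy"],np.round(c["T"],3).tolist(),[k for k in c])
E
```

```text
pics
{'time_s': 0.0, 'joint_positions': array([-1.44211562e+00,  1.59069958e-01,  1.59825912e+00,  3.19294872e-05,
        1.38623410e+00, -2.10111311e-01]), 'qvel': array([-0.00182982,  0.00019876, -0.00066133,  0.00043065,  0.00098489,
       -0.00064751]), 'joint_efforts': array([ 1.52966295e-03, -3.95994508e+01, -3.31434095e+01, -2.02811184e-04,
        8.51334975e-03,  2.42857050e-05]), 'tool_pos': array([ 191.00186003, -541.69187068,  230.29171329]), 'ee_rot': array([-9.83809399e-04,  9.85686790e-01,  1.68584050e-01,  5.57819740e-05]), 'force': array([ 0.69418382, -0.5834802 , -1.14519429]), 'torque': array([ 0.03475666,  0.00305377, -0.03425737]), 'grasp_force': 0.0, 'width': 85.14069659886844}
top 529.2111407168934 529.2111407168934 326.01164950056 240.40083869058628 [[-0.029, 0.999, -0.045, 439.654], [-0.999, -0.028, 0.018, 99.123], [0.017, 0.045, 0.999, 1239.319], [0.0, 0.0, 0.0, 1.0]] ['frame', 'depth', 'fx', 'fy', 'cx', 'cy', 'T']
scene 484.85808600965856 484.85808600965856 316.5285791510156 244.01420152429057 [[0.78, 0.37, -0.505, -169.817], [-0.625, 0.432, -0.65, -736.265], [-0.022, 0.823, 0.568, 772.476], [0.0, 0.0, 0.0, 1.0]] ['frame', 'depth', 'fx', 'fy', 'cx', 'cy', 'T']
```

View pics/top0.png

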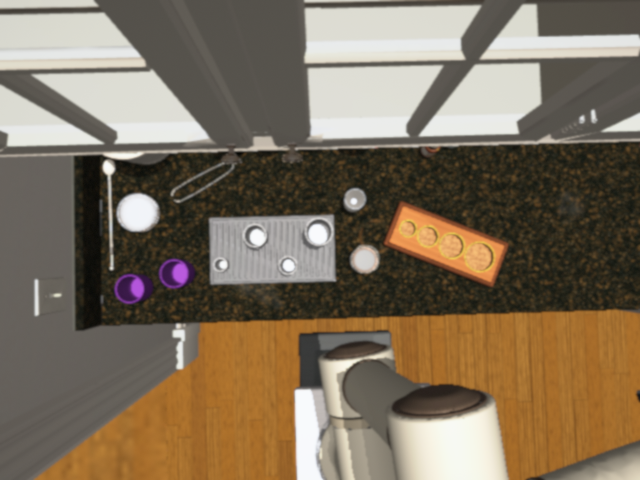

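View pics/scene0.png

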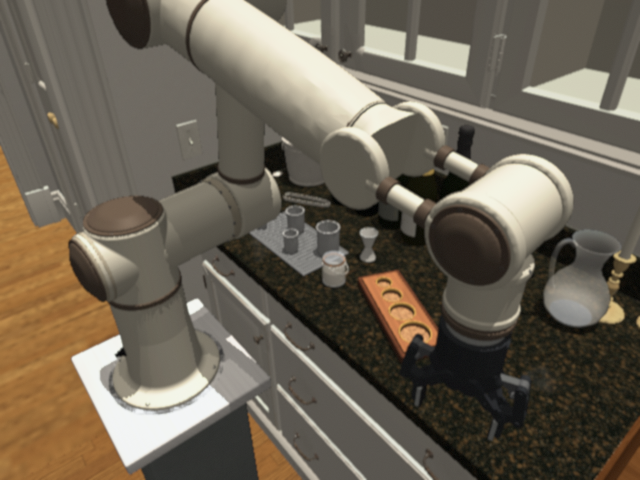

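The top view shows the measures on the mat at px (221,265), (288,265), (256,236) and (317,233), smallest to largest. The jigger is at (354,200) and the jar at (365,259). The stand holes are at (408,229), (428,236), (453,245) and (480,257). The lookalikes are the purple cups at (174,273) and (130,289), and the jar and jigger. I choose the four steel cups on the mat.

```bash
cat > h.py <<'E'
import numpy as np,cv2
from scipy.spatial.transform import Rotation as Rn
def ray(c,u,v,fish=False):
    a=(np.atleast_1d(u).astype(float)-c["cx"])/c["fx"];b=(np.atleast_1d(v).astype(float)-c["cy"])/c["fy"]
    if fish:
        th=np.hypot(a,b)+1e-12;s=np.sin(th)/th;d=np.stack([a*s,-b*s,-np.cos(th)],-1)
    else: d=np.stack([a,-b,-np.ones_like(a)],-1)
    return d@c["T"][:3,:3].T
def plane(c,u,v,z,fish=False):
    d=ray(c,u,v,fish);o=c["T"][:3,3];return (o+d*((z-o[2])/d[:,2])[:,None])[:,:2]
def proj(c,P,fish=False):
    q=(np.atleast_2d(P)-c["T"][:3,3])@c["T"][:3,:3];x,y,z=q[:,0],-q[:,1],-q[:,2]
    if fish:
        r=np.hypot(x,y);th=np.arctan2(r,z);k=th/np.maximum(r,1e-9)
    else:k=1/z
    return np.stack([c["cx"]+c["fx"]*x*k,c["cy"]+c["fy"]*y*k],-1)
E
python3 - <<'E'
from h import *
c=dict(np.load("top0.npz"))
v,u=np.mgrid[:480,:640];d=ray(c,u.ravel(),v.ravel())
P=c["T"][:3,3]+d*c["depth"].ravel()[:,None]
P=P.reshape(480,640,3)
m=((P[...,2]>28)&(P[...,2]<130)&(c["depth"]>0)&(v>150)&(v<318)&(u>95)).astype(np.uint8)
n,l,s,ce=cv2.connectedComponentsWithStats(m)
for i in range(1,n):
    if s[i,4]<25: continue
    p=P[l==i];h=np.percentile(p[:,2],97);q=np.argwhere(l==i)[:,::-1].astype(np.float32)
    (cu,cv_),r=cv2.minEnclosingCircle(q)
    print(np.round([cu,cv_,r,*plane(c,cu,cv_,h)[0],h,r*2*(1239-h)/529,s[i,4]],1))
# holes: brass / stand corners
hsv=cv2.cvtColor(c["frame"],cv2.COLOR_BGR2HSV)
st=cv2.inRange(hsv,(3,120,110),(25,255,255));st[:190]=0;st[295:]=0;st[:,:380]=0;st[:,520:]=0
k=max(cv2.findContours(st,0,2)[0],key=cv2.contourArea);r=cv2.minAreaRect(k)
b=cv2.boxPoints(r);w=plane(c,b[:,0],b[:,1],26);print(r,np.round(w,0).tolist(),np.round(w.mean(0),1),np.linalg.norm(w[1]-w[0]),np.linalg.norm(w[2]-w[1]))
w=np.median(P[...,2][200:280,390:500]);print("median stand z",w)
print("mat corners",plane(c,[209,210,335,336],[218,284,216,281],5).round())
cv2.imwrite("pics/crop.png",cv2.resize(c["frame"][185:310,110:520],(800,244),interpolation=cv2.INTER_CUBIC))
E
```

```text
[ 430.5  151.     6.5  687.4 -163.5   60.5   29.    46. ]
[145.  156.5  20.3 676.8 454.6 129.2  85.2 240. ]
[355.1 198.7  10.1 581.6  11.5  81.   44.4 324. ]
[ 136.2  212.2   18.8  569.8  505.7   36.9   85.6 1008. ]
[ 96.5 221.   19.  552.4 596.   35.   86.5  54. ]
[319.  231.5  14.1 510.9  93.1  90.9  61.3 180. ]
[255.7 235.6  12.5 506.6 232.1  78.   55.1 187. ]
[ 96.5 279.5  37.5 420.2 595.8  38.6 170.2 139. ]
[364.6 258.9  14.6 448.6  -5.2  80.2  63.9 607. ]
[288.1 264.9   9.4 440.2 163.3  66.7  41.4  98. ]
[221.  264.5   7.5 445.6 313.6  53.9  33.5  91. ]
[176.5 273.   16.8 429.9 404.4  84.8  73.2 430. ]
[133.5 289.   18.  398.  497.7  84.3  78.4 527. ]
((446.1707458496094, 243.50938415527344), (116.656005859375, 46.1087532043457), 21.571308135986328) [[483.0, -55.0], [581.0, -97.0], [475.0, -345.0], [377.0, -301.0]] [ 479.  -199.3] 106.75064918002407 269.2201332674681
median stand z 12.56087792021117
mat corners [[555. 348.]
 [401. 349.]
 [551.  54.]
 [400.  56.]]
```

View pics/crop.png

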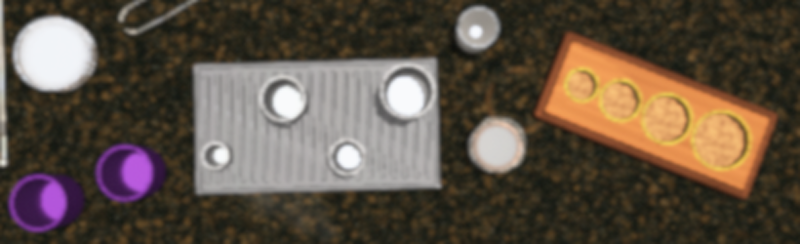

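The crop confirms the choice: four steel cups on the grey mat, with rim heights that fit the sizes given, and the purple cups left alone. Next I turn the tool square to the row and go over the stand.

```bash
cat > go.py <<'E'
import sys
from h import *
from cell import *
def to(x,y,z,yaw_y=None):
    o=get_obs();q=o["ee_rot"];R=Rn.from_quat([q[1],q[2],q[3],q[0]]).as_matrix()
    d=R.T@(np.array([x,y,z])-o["tool_pos"])
    print("t",round(o["time_s"],2),"pos",o["tool_pos"].round(1),"yAng",round(np.degrees(np.arctan2(R[1,1],R[0,1])),2),"tilt",np.round(R[:2,2],4),"F",o["force"].round(1),"w",round(o["width"],1),"gf",round(o["grasp_force"],1))
    print("tool shift",d.round(1),"rows",np.ceil(np.linalg.norm(d)/50))
if __name__=="__main__": to(*map(float,sys.argv[1:4]))
E
python3 -m crank '[{"az":-0.14},{"az":-0.14},{"az":-0.14},{"az":-0.14},{"az":-0.14}]' 40
python3 -m crank '[{"az":-0.13},{"x":0}]'
python3 go.py 420 -200 180
```

```text
t 0.1 pos [ 191.  -541.8  230.4] yAng -70.59 tilt [-0.0003  0.0017] F [0.1 0.4 0.5] w 85.2 gf 0.0
tool shift [ 329.6 -246.2   50.9] rows 9.0$[0]: bad value
$[0]: bad value
```

```bash
python3 -m crank '[{"ax":0,"ay":0,"az":-0.14,"x":0,"y":0,"z":0,"grip":1}]' 40; python3 -m crank '[{"az":-0.14,"grip":1}]' 40; python3 go.py 420 -200 180
```

```text
time_s: 0.2
tool_pos: [191.0, -541.9, 230.6]
ee_rot: [-0.001, 0.971, 0.238, 0.0]
force: [0.3, -1.0, -0.2]
width: 85.4
grasp_force: 0.0
t 0.2 pos [ 191.  -541.9  230.6] yAng -62.41 tilt [-0.0002  0.0013] F [ 0.3 -1.  -0.2] w 85.4 gf 0.0
tool shift [ 361.3 -196.9   51. ] rows 9.0$[0]: bad value
```

```bash
python3 -m crank '[{"ax":0,"ay":0,"az":-0.137,"x":0,"y":0,"z":0,"grip":1},{"ax":0,"ay":0,"az":-0.137,"x":0,"y":0,"z":0,"grip":1},{"ax":0,"ay":0,"az":-0.137,"x":0,"y":0,"z":0,"grip":1},{"ax":0,"ay":0,"az":-0.137,"x":0,"y":0,"z":0,"grip":1},{"ax":0,"ay":0,"az":-0.137,"x":0,"y":0,"z":0,"grip":1}]' 40; python3 go.py 420 -200 180
```

```text
time_s: 0.7
tool_pos: [191.0, -541.9, 230.7]
ee_rot: [-0.001, 0.834, 0.552, 0.0]
force: [0.6, 0.2, -0.7]
width: 85.6
grasp_force: 0.0
t 0.7 pos [ 191.  -541.9  230.7] yAng -22.99 tilt [-0.0001  0.0012] F [ 0.6  0.2 -0.7] w 85.6 gf 0.0
tool shift [404.1  77.2  51. ] rows 9.0
```

```bash
python3 -m crank '[{"ax":0,"ay":0,"az":0,"x":40,"y":8,"z":5,"grip":1},{"ax":0,"ay":0,"az":0,"x":40,"y":8,"z":5,"grip":1},{"ax":0,"ay":0,"az":0,"x":40,"y":8,"z":5,"grip":1},{"ax":0,"ay":0,"az":0,"x":40,"y":8,"z":5,"grip":1},{"ax":0,"ay":0,"az":0,"x":40,"y":8,"z":5,"grip":1}]' >/dev/null
python3 -m crank '[{"ax":0,"ay":0,"az":0,"x":40,"y":8,"z":5,"grip":1},{"ax":0,"ay":0,"az":0,"x":40,"y":8,"z":5,"grip":1},{"ax":0,"ay":0,"az":0,"x":40,"y":8,"z":5,"grip":1},{"ax":0,"ay":0,"az":0,"x":40,"y":8,"z":5,"grip":1},{"ax":0,"ay":0,"az":0,"x":40,"y":8,"z":5,"grip":1}]' >/dev/null
python3 -m crank '[{"ax":0,"ay":0,"az":0,"x":0,"y":0,"z":0,"grip":1},{"ax":0,"ay":0,"az":0,"x":0,"y":0,"z":0,"grip":1}]' >/dev/null
python3 go.py 420 -200 180; python3 - <<'E'
from h import *
from cell import *
c=capture("wrist");cv2.imwrite("pics/w1.png",c["frame"]);np.savez("w1.npz",**c);print(c["T"].round(3).tolist(),c["fx"],c["cx"],c["cy"])
E
```

```text
t 1.9 pos [ 422.8 -206.   180.9] yAng -23.19 tilt [-0.001   0.0002] F [-0.4  0.1  0.1] w 85.3 gf 0.0
tool shift [ 4.4 -4.9  0.9] rows 1.0
[[0.919, 0.372, 0.129, 456.475], [-0.394, 0.87, 0.298, -127.84], [-0.001, -0.324, 0.946, 323.966], [0.0, 0.0, 0.0, 1.0]] 371.64829954431775 329.4714754517695 241.3658541380525
```

View pics/w1.png

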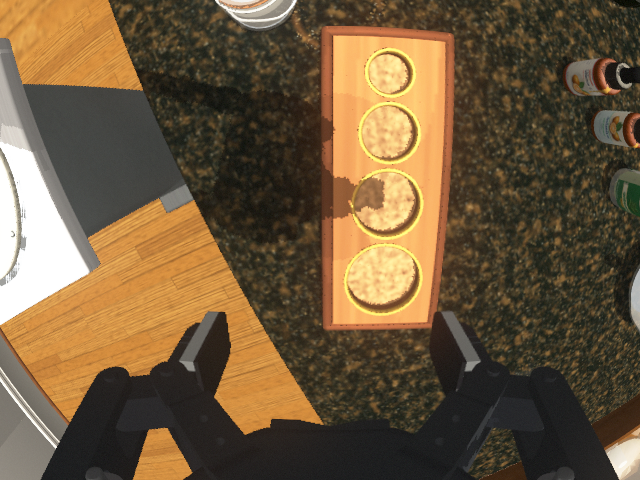

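The wrist view shows the four brass rings at px (389,73), (389,132), (387,203) and (383,279). I'll take a second wrist view from 60 mm further on for triangulation.

```bash
python3 -m crank '[{"ax":0,"ay":0,"az":0,"x":30,"y":-5,"z":0,"grip":1},{"ax":0,"ay":0,"az":0,"x":30,"y":-5,"z":0,"grip":1},{"ax":0,"ay":0,"az":0,"x":0,"y":0,"z":0,"grip":1},{"ax":0,"ay":0,"az":0,"x":0,"y":0,"z":0,"grip":1}]' >/dev/null
cat >> h.py <<'E'
def circfit(p):
    A=np.c_[2*p,np.ones(len(p))];s=np.linalg.lstsq(A,(p**2).sum(1),rcond=None)[0]
    return s[:2],np.sqrt(s[2]+s[:2]@s[:2])
def rings(c):
    hsv=cv2.cvtColor(c["frame"],cv2.COLOR_BGR2HSV);m=cv2.inRange(hsv,(24,150,120),(34,255,255))
    m=cv2.morphologyEx(m,cv2.MORPH_CLOSE,np.ones((5,5)))
    out=[]
    for k in cv2.findContours(m,cv2.RETR_EXTERNAL,cv2.CHAIN_APPROX_NONE)[0]:
        h=cv2.convexHull(k)
        if cv2.contourArea(h)>900 and 0.75<cv2.fitEllipse(k)[1][0]/cv2.fitEllipse(k)[1][1]: out.append(k[:,0].astype(float))
    return out
E
cat > holes.py <<'E'
from h import *
from cell import *
c1=dict(np.load("w1.npz"));c2=capture("wrist");np.savez("w2.npz",**c2)
S=[]
for c in(c1,c2):
    L=[]
    for k in rings(c):
        p=plane(c,k[:,0],k[:,1],26,True);ce,r=circfit(p)
        for _ in range(2):
            e=np.abs(np.linalg.norm(p-ce,axis=1)-r);p=p[e<max(1,1.5*np.median(e))];ce,r=circfit(p)
        L.append((r,*ce))
    L=sorted(L);S.append(np.array(L));print(np.array(L).round(1))
if len(S[0])==len(S[1])==4:
    for i in range(4):
        o=[c["T"][:3,3] for c in(c1,c2)];d=[np.array([*S[j][i,1:],26])-o[j] for j in(0,1)]
        A=np.c_[d[0],-d[1]];t=np.linalg.lstsq(A,o[1]-o[0],rcond=None)[0];print(((o[0]+t[0]*d[0]+o[1]+t[1]*d[1])/2).round(1))
    for s in S: v=s[:-1,1:]-s[1:,1:];print(np.linalg.norm(v,axis=1).round(1),np.degrees(np.arctan2(*(s[0,1:]-s[3,1:])[::-1])).round(2))
E
python3 holes.py; python3 go.py 440 60 180
```

```text
[]
[]
t 2.4 pos [ 437.2 -149.   181.5] yAng -23.4 tilt [ 0.0001 -0.0009] F [-0.1 -0.4  0.9] w 85.3 gf 0.0
tool shift [192.9 -80.4   1.3] rows 5.0
```

```bash
python3 - <<'E'
from h import *
c=dict(np.load("w1.npz"));h=cv2.cvtColor(c["frame"],cv2.COLOR_BGR2HSV)
for k in range(405,420): print(h[73,k].tolist(),end=" ")
print()
for k in range(415,430,1): print(h[279,k].tolist(),end=" ")
m=cv2.inRange(h,(22,120,120),(40,255,255));n,l,s,ce=cv2.connectedComponentsWithStats(m);print([ (s[i].tolist()) for i in range(1,n) if s[i,4]>60])
E
```

```text
[22, 105, 254] [15, 135, 234] [14, 140, 170] [13, 151, 130] [12, 168, 111] [16, 167, 127] [17, 169, 157] [18, 167, 199] [28, 139, 253] [30, 115, 255] [28, 125, 255] [21, 138, 254] [18, 137, 254] [18, 142, 254] [18, 141, 254] 
[12, 157, 109] [12, 161, 106] [16, 164, 121] [17, 166, 152] [19, 168, 200] [27, 142, 253] [28, 130, 255] [24, 142, 254] [16, 146, 251] [16, 147, 252] [16, 148, 252] [16, 148, 252] [16, 147, 252] [16, 146, 252] [16, 146, 251] [[365, 48, 51, 35, 216], [384, 80, 31, 18, 85], [358, 103, 63, 61, 415], [384, 102, 36, 27, 99], [361, 168, 41, 13, 123], [353, 173, 71, 67, 382], [344, 243, 79, 73, 649]]
```

```bash
sed -i 's/(24,150,120),(34,255,255))/(24,85,150),(36,255,255))/; s/np.ones((5,5))/np.ones((7,7))/' h.py; sed -i 's/c2=capture("wrist");np.savez("w2.npz",\*\*c2)/c2=dict(np.load("w2.npz"))/' holes.py; python3 holes.py
```

```text
[]
[]
```

```bash
python3 - <<'E'
from h import *
for f in("w1","w2"):
    c=dict(np.load(f+".npz"));h=cv2.cvtColor(c["frame"],cv2.COLOR_BGR2HSV);m=cv2.inRange(h,(24,85,150),(36,255,255))
    m=cv2.morphologyEx(m,cv2.MORPH_CLOSE,np.ones((7,7)))
    K=cv2.findContours(m,0,1)[0]
    print([(cv2.boundingRect(k),cv2.contourArea(cv2.convexHull(k)),np.round(cv2.fitEllipse(k)[1])) for k in K if cv2.contourArea(cv2.convexHull(k))>300])
    cv2.imwrite(f"pics/m_{f}.png",m)
E
python3 -c "
import cv2,numpy as np
cv2.imwrite('pics/mm.png',np.hstack([cv2.resize(cv2.imread('pics/m_%s.png'%f),(400,300)) for f in('w1','w2')]))"
```

```text
[((344, 48, 79, 268), 16928.0, array([ 68., 290.]))]
[((354, 120, 74, 244), 14328.0, array([ 64., 261.]))]
```

View pics/mm.png

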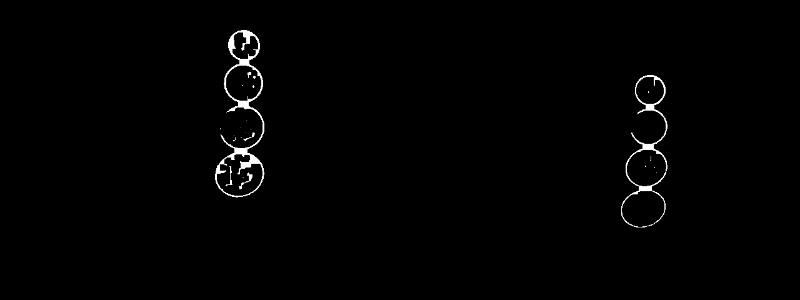

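Both masks are clean rings, bridged only by the closing step. I'll skip the closing and fit the raw ring pixels near each coarse centre.

```bash
cat > holes.py <<'E'
from h import *
C=[dict(np.load(f)) for f in("w1.npz","w2.npz")]
g=plane(C[0],[389,389,387,383],[73,132,203,279],26,True);S=[]
for c in C:
    h=cv2.cvtColor(c["frame"],cv2.COLOR_BGR2HSV);v,u=np.nonzero(cv2.inRange(h,(24,85,150),(36,255,255)))
    P=plane(c,u,v,26,True);L=[]
    for i,R in enumerate((18.5,23.5,28.5,33.5)):
        ce=g[i]
        for tol in(6,3,2,2):
            p=P[np.abs(np.linalg.norm(P-ce,axis=1)-R)<tol];ce,r=circfit(p);R=r
        L.append([r,*ce,len(p)])
    S.append(np.array(L));print(S[-1].round(1));q=S[-1][:,1:3]
    print(np.linalg.norm(np.diff(q,axis=0),axis=1).round(1),np.degrees(np.arctan2(*(q[0]-q[3])[::-1])).round(2))
for i in range(4):
    o=[c["T"][:3,3] for c in C];d=[np.array([*S[j][i,1:3],26])-o[j] for j in(0,1)]
    t=np.linalg.lstsq(np.c_[d[0],-d[1]],o[1]-o[0],rcond=None)[0];print(((o[0]+t[0]*d[0]+o[1]+t[1]*d[1])/2).round(1))
E
python3 holes.py; python3 go.py 440 60 160
```

```text
[[  19.3  515.4 -111.1  436. ]
 [  24.3  496.  -156.3  548. ]
 [  29.2  472.6 -210.7  480. ]
 [  34.2  445.3 -274.4  569. ]]
[49.2 59.3 69.2] 66.79
[[  19.3  515.2 -111.2  384. ]
 [  24.2  495.9 -156.5  361. ]
 [  29.2  472.5 -210.9  435. ]
 [  34.2  445.2 -274.6  351. ]]
[49.2 59.3 69.3] 66.81
[ 515.1 -111.1   26.9]
[ 495.8 -156.2   27. ]
[ 472.5 -210.5   26.8]
[ 445.4 -273.7   27.3]
t 2.4 pos [ 437.2 -149.   181.5] yAng -23.4 tilt [ 0.0001 -0.0009] F [-0.1 -0.4  0.9] w 85.3 gf 0.0
tool shift [193.  -80.4  21.3] rows 5.0
```

Spacing of 49.2, 59.3 and 69.2 mm and a height of about 27 mm agree with the text. On to the mat for two views.

```bash
python3 -m crank '[{"ax":0,"ay":0,"az":0,"x":39,"y":-18,"z":3,"grip":1},{"ax":0,"ay":0,"az":0,"x":39,"y":-18,"z":3,"grip":1},{"ax":0,"ay":0,"az":0,"x":39,"y":-18,"z":3,"grip":1},{"ax":0,"ay":0,"az":0,"x":39,"y":-18,"z":3,"grip":1},{"ax":0,"ay":0,"az":0,"x":39,"y":-18,"z":3,"grip":1}]' >/dev/null
python3 -m crank '[{"ax":0,"ay":0,"az":0,"x":39,"y":-18,"z":3,"grip":1},{"ax":0,"ay":0,"az":0,"x":0,"y":0,"z":0,"grip":1},{"ax":0,"ay":0,"az":0,"x":0,"y":0,"z":0,"grip":1}]' >/dev/null
python3 - <<'E'
from h import *
from cell import *
c=capture("wrist");cv2.imwrite("pics/w3.png",c["frame"]);np.savez("w3.npz",**c)
E
python3 -m crank '[{"ax":0,"ay":0,"az":0,"x":35,"y":0,"z":0,"grip":1},{"ax":0,"ay":0,"az":0,"x":35,"y":0,"z":0,"grip":1},{"ax":0,"ay":0,"az":0,"x":0,"y":0,"z":0,"grip":1},{"ax":0,"ay":0,"az":0,"x":0,"y":0,"z":0,"grip":1}]' >/dev/null
python3 - <<'E'
from h import *
from cell import *
c=capture("wrist");cv2.imwrite("pics/w4.png",c["frame"]);np.savez("w4.npz",**c)
c3=dict(np.load("w3.npz"))
for k in(c3,c): print(proj(k,[[446,314,51],[440,163,63],[507,232,75],[511,93,87]],True).round(0).tolist())
E
python3 go.py 440 60 160
```

```text
[[233.0, -25.0], [310.0, 168.0], [364.0, 29.0], [454.0, 232.0]]
[[230.0, 66.0], [310.0, 266.0], [362.0, 138.0], [441.0, 324.0]]
t 3.7 pos [459.  172.6 163.2] yAng -23.44 tilt [-0.0004 -0.0007] F [1.1 0.5 0.5] w 85.2 gf 0.0
tool shift [-110.9   27.4    3.3] rows 3.0
```

View pics/w3.png

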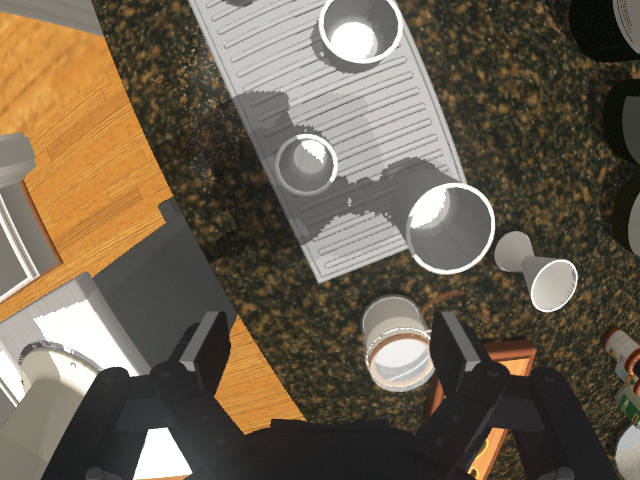

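View pics/w4.png

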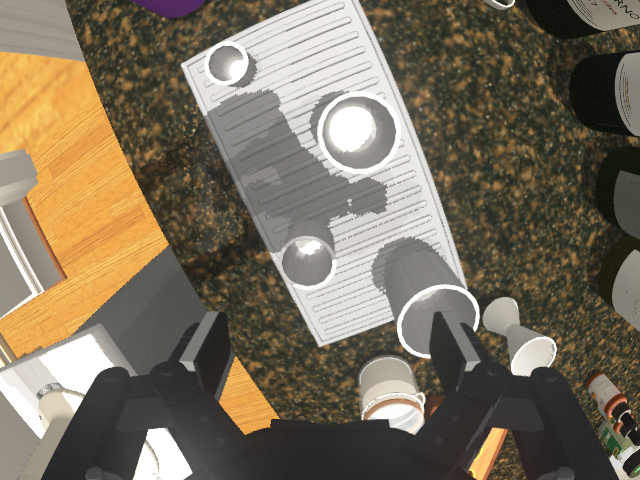

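Rims in w3 are at (307,165) for the 50, (361,28) for the 100 and (450,228) for the 175. In w4 they are at (227,64) for the 25, (359,132), (308,263) and (438,321). I'll fit the bright rims.

```bash
cat > cups.py <<'E'
from h import *
import sys
def rim(c,z,R,g,T=(7,4,2.5,2)):
    f=c["frame"].astype(int);v,u=np.nonzero((f.min(2)>205)&(f.max(2)-f.min(2)<25));P=plane(c,u,v,z,True);ce=np.array(g,float)
    for t in T:
        p=P[np.abs(np.linalg.norm(P-ce,axis=1)-R)<t]
        if len(p)<40: return None
        ce,r=circfit(p)
    a=np.unique((np.degrees(np.arctan2(*(p-ce).T))//10)).size
    return r,*ce,len(p),a
def tri(c1,p1,c2,p2,z):
    o=[c["T"][:3,3] for c in(c1,c2)];d=[np.array([*p,z])-q for p,q in zip((p1,p2),o)]
    t=np.linalg.lstsq(np.c_[d[0],-d[1]],o[1]-o[0],rcond=None)[0];return (o[0]+t[0]*d[0]+o[1]+t[1]*d[1])/2
if __name__=="__main__":
    A,B=dict(np.load("w3.npz")),dict(np.load("w4.npz"))
    for n,z,R,a,b in((25,51,14,None,(227,64)),(50,63,19,(307,165),(308,263)),(100,75,24,(361,28),(359,132)),(175,87,29,(450,228),(438,321))):
        r=[rim(c,z,R,plane(c,*p,z,True)[0]) if p else None for c,p in((A,a),(B,b))]
        for x in r:
            if x: print(n,np.round(x,1))
        if all(r): print("   tri",tri(A,r[0][1:3],B,r[1][1:3],z).round(1))
E
python3 cups.py
```

```text
25 [ 14.3 443.7 318.1 602.   36. ]
50 [ 18.9 439.2 166.  308.   15. ]
50 [ 19.  439.4 161.9 451.   28. ]
   tri [441.4 166.8  75.5]
100 [ 24.3 506.8 236.3 884.   28. ]
100 [  24.4  506.6  235.9 1277.    36. ]
   tri [506.5 236.   76.6]
175 [  29.1  510.4   94.6 1018.    33. ]
175 [ 29.2 510.1  94.7 750.   29. ]
   tri [510.2  94.8  87.3]
```

```bash
python3 -m crank '[{"ax":0,"ay":0,"az":0,"x":-17,"y":26,"z":17,"grip":1},{"ax":0,"ay":0,"az":0,"x":-17,"y":26,"z":17,"grip":1},{"ax":0,"ay":0,"az":0,"x":-17,"y":26,"z":17,"grip":1},{"ax":0,"ay":0,"az":0,"x":0,"y":0,"z":0,"grip":1},{"ax":0,"ay":0,"az":0,"x":0,"y":0,"z":0,"grip":1}]' >/dev/null; python3 go.py 510.3 94.7 42
python3 - <<'E'
from h import *
from cell import *
c=capture("wrist");cv2.imwrite("pics/w5.png",c["frame"]);np.savez("w5.npz",**c)
from cups import rim,tri
B=dict(np.load("w3.npz"));g=rim(B,63,19,(439.5,163.5));print(g)
for z,R,p in((51,14,(445,316)),(63,19,(439.5,163.5)),(75,24,(506.6,236)),(87,29,(510.3,94.7))): print(rim(c,z,R,p),proj(c,[[*p,z]],True).round())
E
```

```text
t 4.2 pos [509.6  95.1 112.1] yAng -23.51 tilt [-0.0013  0.0002] F [-0.6 -0.2 -0.4] w 85.5 gf 0.0
tool shift [-0.   0.9 70.1] rows 2.0
(np.float64(18.851425247235795), np.float64(439.26230358758085), np.float64(166.0418049109811), 306, 15)
(np.float64(13.749760899218309), np.float64(438.75521150840774), np.float64(308.14310478311006), 187, 21) [[94. -3.]]
(np.float64(19.047911490998157), np.float64(438.0257516493566), np.float64(165.11215811234916), 678, 33) [[169. 216.]]
(np.float64(24.182995663254047), np.float64(505.23302970871845), np.float64(237.0245838988394), 1560, 32) [[209.  39.]]
(np.float64(29.497511064504632), np.float64(509.22096301174923), np.float64(95.02728045155686), 644, 24) [[331. 293.]]
```

```bash
python3 -m crank '[{"ax":0,"ay":0,"az":0,"x":0,"y":0,"z":25,"grip":1},{"ax":0,"ay":0,"az":0,"x":0,"y":0,"z":25,"grip":1},{"ax":0,"ay":0,"az":0,"x":0,"y":0,"z":20,"grip":1},{"ax":0,"ay":0,"az":0,"x":0,"y":0,"z":0,"grip":1},{"ax":0,"ay":0,"az":0,"x":0,"y":0,"z":0,"grip":0.9}]'; python3 -m crank '[{"ax":0,"ay":0,"az":0,"x":0,"y":0,"z":0,"grip":0.6},{"ax":0,"ay":0,"az":0,"x":0,"y":0,"z":0,"grip":0.6},{"ax":0,"ay":0,"az":0,"x":0,"y":0,"z":0,"grip":0.4},{"ax":0,"ay":0,"az":0,"x":0,"y":0,"z":0,"grip":0.4},{"ax":0,"ay":0,"az":0,"x":0,"y":0,"z":0,"grip":0.4}]' 40; python3 go.py 445.2 -274.4 130
```

```text
time_s: 4.75
tool_pos: [510.2, 97.0, 43.3]
ee_rot: [0.0, 0.835, 0.55, 0.0]
force: [0.6, -0.7, 0.5]
width: 77.2
grasp_force: 0.0
time_s: 5.25
tool_pos: [511.4, 96.8, 44.3]
ee_rot: [0.001, 0.835, 0.55, 0.001]
force: [-2.4, 0.6, 7.3]
width: 57.7
grasp_force: 43.4
t 5.25 pos [511.4  96.8  44.3] yAng -23.31 tilt [0.0029 0.0001] F [-2.4  0.6  7.3] w 57.7 gf 43.4
tool shift [-367.    86.3  -86. ] rows 8.0
```

```bash
python3 -m crank '[{"ax":0,"ay":0,"az":0,"x":0,"y":0,"z":-15,"grip":0.4},{"ax":0,"ay":0,"az":0,"x":0,"y":0,"z":-30,"grip":0.4},{"ax":0,"ay":0,"az":0,"x":0,"y":0,"z":-30,"grip":0.4},{"ax":0,"ay":0,"az":0,"x":0,"y":0,"z":-20,"grip":0.4},{"ax":0,"ay":0,"az":0,"x":0,"y":0,"z":0,"grip":0.4}]'; python3 go.py 445.2 -274.4 110
```

```text
time_s: 5.75
tool_pos: [512.7, 96.5, 141.1]
ee_rot: [0.002, 0.835, 0.55, 0.003]
force: [1.3, 0.7, -1.9]
width: 57.8
grasp_force: 43.5
t 5.75 pos [512.7  96.5 141.1] yAng -23.31 tilt [ 0.0078 -0.0004] F [ 1.3  0.7 -1.9] w 57.8 gf 43.5
tool shift [-367.5   84.6   30.7] rows 8.0
```

```bash
python3 -m crank '[{"ax":0,"ay":0,"az":0,"x":-25,"y":6,"z":0,"grip":0.4},{"ax":0,"ay":0,"az":0,"x":-42,"y":10,"z":0,"grip":0.4},{"ax":0,"ay":0,"az":0,"x":-42,"y":10,"z":0,"grip":0.4},{"ax":0,"ay":0,"az":0,"x":-42,"y":10,"z":0,"grip":0.4},{"ax":0,"ay":0,"az":0,"x":-42,"y":10,"z":0,"grip":0.4}]'>/dev/null; python3 -m crank '[{"ax":0,"ay":0,"az":0,"x":-42,"y":10,"z":0,"grip":0.4},{"ax":0,"ay":0,"az":0,"x":-42,"y":10,"z":0,"grip":0.4},{"ax":0,"ay":0,"az":0,"x":-42,"y":10,"z":0,"grip":0.4},{"ax":0,"ay":0,"az":0,"x":-42,"y":10,"z":10,"grip":0.4},{"ax":0,"ay":0,"az":0,"x":-6,"y":0,"z":20,"grip":0.4}]'>/dev/null; python3 -m crank '[{"ax":0,"ay":0,"az":0,"x":0,"y":0,"z":0,"grip":0.4},{"ax":0,"ay":0,"az":0,"x":0,"y":0,"z":0,"grip":0.4},{"ax":0,"ay":0,"az":0,"x":0,"y":0,"z":0,"grip":0.4}]'>/dev/null
python3 go.py 445.2 -274.4 85; python3 - <<'E'
from h import *
from cell import *
c=capture("wrist");cv2.imwrite("pics/w6.png",c["frame"]);np.savez("w6.npz",**c)
from cups import rim
o=get_obs()
z=87+o["tool_pos"][2]-44.3
print(z,rim(c,z,29,o["tool_pos"][:2]))
E
```

```text
t 7.05 pos [ 444.2 -273.6  107.6] yAng -23.25 tilt [ 0.0003 -0.    ] F [-0.4  0.6 -1.6] w 58.1 gf 43.5
tool shift [-0.3  1.3 22.6] rows 1.0
150.62598967492113 (np.float64(27.615135246456028), np.float64(449.38211311198313), np.float64(-275.2110870268795), 94, 5)
```

View pics/w6.png

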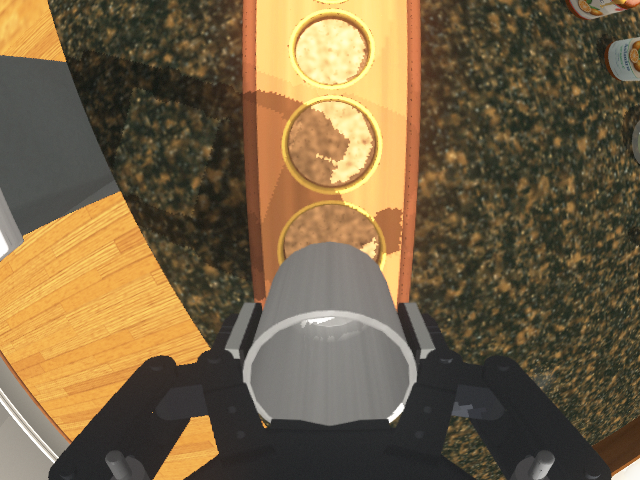

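The 175 hangs upright. Its rim top is at px (330,310) and its sides at about 243 and 417. I'll compare that with where a rim centred on the TCP would appear.

```bash
python3 - <<'E'
from h import *
c=dict(np.load("w6.npz"))
a=np.radians(np.arange(0,360,2))
def ext(x,y,z=150.6):
    p=proj(c,np.c_[x+30*np.cos(a),y+30*np.sin(a),0*a+z],True);return p[:,0].min().round(1),p[:,0].max().round(1),p[:,1].min().round(1),p[p[:,1].argmin()].round()
print(ext(444.2,-273.6))
for k in(-5,5): print(k,ext(444.2+k*.395,-273.6+k*.919))
print(ext(444.2,-273.6,145.6))
E
```

```text
(np.float64(243.7), np.float64(415.7), np.float64(305.7), array([331., 306.]))
-5 (np.float64(245.4), np.float64(414.0), np.float64(319.6), array([331., 320.]))
5 (np.float64(241.9), np.float64(417.4), np.float64(291.1), array([331., 291.]))
(np.float64(246.3), np.float64(413.0), np.float64(298.1), array([331., 298.]))
```

```bash
python3 -m crank '[{"ax":0,"ay":0,"az":0,"x":1,"y":1,"z":20,"grip":0.4},{"ax":0,"ay":0,"az":0,"x":0,"y":0,"z":15,"grip":0.4},{"ax":0,"ay":0,"az":0,"x":0,"y":0,"z":8,"grip":0.4},{"ax":0,"ay":0,"az":0,"x":0,"y":0,"z":5,"grip":0.4},{"ax":0,"ay":0,"az":0,"x":0,"y":0,"z":3,"grip":0.4}]';  python3 -m crank '[{"ax":0,"ay":0,"az":0,"x":0,"y":0,"z":2,"grip":0.4},{"ax":0,"ay":0,"az":0,"x":0,"y":0,"z":1,"grip":0.4},{"ax":0,"ay":0,"az":0,"x":0,"y":0,"z":0,"grip":0.4}]'; python3 go.py 445.2 -274.4 51
```

```text
time_s: 7.6
tool_pos: [445.5, -273.9, 56.6]
ee_rot: [0.0, 0.835, 0.55, 0.0]
force: [0.6, 0.3, -1.3]
width: 57.9
grasp_force: 43.6
time_s: 7.9
tool_pos: [445.2, -274.1, 53.6]
ee_rot: [0.0, 0.835, 0.55, 0.0]
force: [-0.2, -0.5, -1.9]
width: 58.1
grasp_force: 43.6
t 7.9 pos [ 445.2 -274.1   53.6] yAng -23.32 tilt [ 0.0003 -0.0003] F [-0.2 -0.5 -1.9] w 58.1 gf 43.6
tool shift [-0.3  0.1  2.6] rows 1.0
```

No contact yet; it is in the hole free of the edge. Creep on.

```bash
python3 -m crank '[{"ax":0,"ay":0,"az":0,"x":0,"y":0,"z":1,"grip":0.4},{"ax":0,"ay":0,"az":0,"x":0,"y":0,"z":1,"grip":0.4},{"ax":0,"ay":0,"az":0,"x":0,"y":0,"z":0,"grip":0.4}]';  python3 -m crank '[{"ax":0,"ay":0,"az":0,"x":0,"y":0,"z":1,"grip":0.4},{"ax":0,"ay":0,"az":0,"x":0,"y":0,"z":0,"grip":0.4},{"ax":0,"ay":0,"az":0,"x":0,"y":0,"z":0,"grip":0.4}]'
```

```text
time_s: 8.2
tool_pos: [445.2, -274.0, 51.4]
ee_rot: [0.0, 0.835, 0.55, 0.0]
force: [-0.0, 1.2, -1.0]
width: 58.0
grasp_force: 43.8
time_s: 8.5
tool_pos: [445.3, -274.0, 51.3]
ee_rot: [-0.0, 0.835, 0.55, -0.0]
force: [-2.0, 2.5, 6.9]
width: 57.9
grasp_force: 44.4
```

```bash
python3 -m crank '[{"ax":0,"ay":0,"az":0,"x":0,"y":0,"z":0,"grip":0.75},{"ax":0,"ay":0,"az":0,"x":0,"y":0,"z":0,"grip":0.8},{"ax":0,"ay":0,"az":0,"x":0,"y":0,"z":0,"grip":1},{"ax":0,"ay":0,"az":0,"x":0,"y":0,"z":0,"grip":1},{"ax":0,"ay":0,"az":0,"x":0,"y":0,"z":0,"grip":1}]';  python3 -m crank '[{"ax":0,"ay":0,"az":0,"x":0,"y":0,"z":-15,"grip":1},{"ax":0,"ay":0,"az":0,"x":0,"y":0,"z":-25,"grip":1},{"ax":0,"ay":0,"az":0,"x":0,"y":0,"z":-35,"grip":1},{"ax":0,"ay":0,"az":0,"x":15,"y":0,"z":-15,"grip":1},{"ax":0,"ay":0,"az":0,"x":0,"y":0,"z":0,"grip":1}]'
python3 -m crank '[{"ax":0,"ay":0,"az":0,"x":0,"y":0,"z":0,"grip":1},{"ax":0,"ay":0,"az":0,"x":0,"y":0,"z":0,"grip":1}]'>/dev/null
python3 go.py 506.6 236 140;python3 - <<'E'
from h import *
from cell import *
from cups import rim
c=capture("wrist");np.savez("w7.npz",**c)
print(rim(c,94,29,(445.2,-274.4)),rim(c,98,29,(445.2,-274.4)))
E
```

```text
time_s: 9.0
tool_pos: [445.0, -273.9, 50.2]
ee_rot: [-0.0, 0.835, 0.55, -0.0]
force: [-0.5, 0.3, 0.5]
width: 85.5
grasp_force: 0.0
time_s: 9.5
tool_pos: [452.8, -260.6, 143.1]
ee_rot: [0.003, 0.835, 0.55, 0.001]
force: [0.5, 0.3, 0.4]
width: 85.3
grasp_force: 0.0
t 9.7 pos [ 450.  -259.7  138.6] yAng -23.32 tilt [-0.0023  0.0018] F [-1.   0.5 -0.5] w 85.4 gf 0.0
tool shift [ 477.6 -144.3   -0.6] rows 10.0
(np.float64(28.60333628960793), np.float64(444.413986413866), np.float64(-276.9847952987367), 779, 25) (np.float64(28.311404873575004), np.float64(445.24042103862416), np.float64(-274.74713604237047), 678, 25)
```

The 175 is seated. Next is the 100.

```bash
python3 -m crank '[{"ax":0,"ay":0,"az":0,"x":27,"y":-9,"z":0,"grip":1},{"ax":0,"ay":0,"az":0,"x":45,"y":-13,"z":0,"grip":1},{"ax":0,"ay":0,"az":0,"x":45,"y":-14,"z":0,"grip":1},{"ax":0,"ay":0,"az":0,"x":45,"y":-13,"z":0,"grip":1},{"ax":0,"ay":0,"az":0,"x":45,"y":-14,"z":0,"grip":1}]'>/dev/null
python3 -m crank '[{"ax":0,"ay":0,"az":0,"x":45,"y":-13,"z":0,"grip":1},{"ax":0,"ay":0,"az":0,"x":45,"y":-14,"z":0,"grip":1},{"ax":0,"ay":0,"az":0,"x":45,"y":-14,"z":0,"grip":1},{"ax":0,"ay":0,"az":0,"x":45,"y":-13,"z":0,"grip":1},{"ax":0,"ay":0,"az":0,"x":45,"y":-14,"z":0,"grip":1}]'>/dev/null
python3 -m crank '[{"ax":0,"ay":0,"az":0,"x":45,"y":-13,"z":0,"grip":1},{"ax":0,"ay":0,"az":0,"x":0,"y":0,"z":0,"grip":1},{"ax":0,"ay":0,"az":0,"x":0,"y":0,"z":0,"grip":1},{"ax":0,"ay":0,"az":0,"x":0,"y":0,"z":0,"grip":1}]'>/dev/null
python3 go.py 506.5 236.2 38;python3 - <<'E'
from h import *
from cell import *
from cups import rim
c=capture("wrist");np.savez("w8.npz",**c);cv2.imwrite("pics/w8.png",c["frame"])
for z,R,p in((51,14,(444,315)),(63,19,(439,165.5)),(75,24,(506.5,236.3))): print(np.round(rim(c,z,R,p),1),proj(c,[[*p,z]],True).round())
E
```

```text
t 11.15 pos [507.2 233.7 139.3] yAng -23.37 tilt [-0.0017 -0.0009] F [-0.  -0.4  0.2] w 85.3 gf 0.0
tool shift [  2.1  -1.5 101.3] rows 3.0
[ 14.3 442.6 316.1 434.   36. ] [[192. 178.]]
[ 19.3 438.7 165.3 553.   36. ] [[282. 368.]]
[ 24.7 506.1 235.9 594.   28. ] [[327. 260.]]
```

```bash
python3 -m crank '[{"ax":0,"ay":0,"az":0,"x":2,"y":-1.5,"z":30,"grip":1},{"ax":0,"ay":0,"az":0,"x":0,"y":0,"z":30,"grip":1},{"ax":0,"ay":0,"az":0,"x":0,"y":0,"z":25,"grip":1},{"ax":0,"ay":0,"az":0,"x":0,"y":0,"z":18,"grip":1},{"ax":0,"ay":0,"az":0,"x":0,"y":0,"z":0,"grip":0.9}]'; python3 -m crank '[{"ax":0,"ay":0,"az":0,"x":0,"y":0,"z":0,"grip":0.6},{"ax":0,"ay":0,"az":0,"x":0,"y":0,"z":0,"grip":0.5},{"ax":0,"ay":0,"az":0,"x":0,"y":0,"z":0,"grip":0.4},{"ax":0,"ay":0,"az":0,"x":0,"y":0,"z":0,"grip":0.3},{"ax":0,"ay":0,"az":0,"x":0,"y":0,"z":0,"grip":0.3}]' 40; python3 go.py 472.6 -210.7 110
```

```text
time_s: 11.7
tool_pos: [504.6, 235.3, 34.4]
ee_rot: [-0.001, 0.836, 0.549, -0.003]
force: [-0.5, -0.6, -0.8]
width: 77.1
grasp_force: 0.0
time_s: 12.2
tool_pos: [508.4, 237.4, 39.1]
ee_rot: [0.001, 0.835, 0.55, 0.001]
force: [-1.9, -0.4, 6.5]
width: 49.0
grasp_force: 42.1
t 12.2 pos [508.4 237.4  39.1] yAng -23.31 tilt [0.0031 0.0002] F [-1.9 -0.4  6.5] w 49.0 gf 42.1
tool shift [-425.6  144.6  -71.1] rows 10.0
```

```bash
python3 -m crank '[{"ax":0,"ay":0,"az":0,"x":0,"y":0,"z":-15,"grip":0.3},{"ax":0,"ay":0,"az":0,"x":0,"y":0,"z":-30,"grip":0.3},{"ax":0,"ay":0,"az":0,"x":0,"y":0,"z":-30,"grip":0.3},{"ax":0,"ay":0,"az":0,"x":-15,"y":5,"z":-23,"grip":0.3},{"ax":0,"ay":0,"az":0,"x":-30,"y":10,"z":0,"grip":0.3}]'; 
python3 -m crank '[{"ax":0,"ay":0,"az":0,"x":-42,"y":14,"z":0,"grip":0.3},{"ax":0,"ay":0,"az":0,"x":-42,"y":14,"z":0,"grip":0.3},{"ax":0,"ay":0,"az":0,"x":-42,"y":14,"z":0,"grip":0.3},{"ax":0,"ay":0,"az":0,"x":-42,"y":14,"z":0,"grip":0.3},{"ax":0,"ay":0,"az":0,"x":-42,"y":14,"z":0,"grip":0.3}]'>/dev/null
python3 -m crank '[{"ax":0,"ay":0,"az":0,"x":-42,"y":15,"z":0,"grip":0.3},{"ax":0,"ay":0,"az":0,"x":-42,"y":15,"z":0,"grip":0.3},{"ax":0,"ay":0,"az":0,"x":-42,"y":15,"z":0,"grip":0.3},{"ax":0,"ay":0,"az":0,"x":-30,"y":10,"z":0,"grip":0.3},{"ax":0,"ay":0,"az":0,"x":-15,"y":5,"z":0,"grip":0.3}]'>/dev/null
python3 -m crank '[{"ax":0,"ay":0,"az":0,"x":0,"y":0,"z":10,"grip":0.3},{"ax":0,"ay":0,"az":0,"x":0,"y":0,"z":0,"grip":0.3},{"ax":0,"ay":0,"az":0,"x":0,"y":0,"z":0,"grip":0.3}]'
python3 go.py 472.6 -210.7 80
cat > rimchk.py <<'E'
# held cup: expected rim extents for TCP-centred rim vs bright-rim top pixel
from h import *
from cell import *
import sys
R=float(sys.argv[1]);rise=float(sys.argv[2])  # rim z - TCP z
o=get_obs();c=capture("wrist");cv2.imwrite("pics/%s.png"%sys.argv[3],c["frame"]);np.savez(sys.argv[3]+".npz",**c)
a=np.radians(np.arange(0,360,2));x,y,z=o["tool_pos"]
for k in(-4,0,4):
    p=proj(c,np.c_[x+k*.395+R*np.cos(a),y+k*.919+R*np.sin(a),0*a+z+rise],True);print(k,p.min(0).round(1),p[:,0].max().round(1))
f=c["frame"].astype(int);m=f.min(2)>190;u0=int(p[:,0].mean())
for u in(u0-8,u0,u0+8): print(u,[int(v) for v in np.nonzero(m[:,u])[0] if v>200][:12])
E
python3 rimchk.py 25 36 w9
```

```text
time_s: 12.7
tool_pos: [505.7, 191.5, 140.5]
ee_rot: [0.002, 0.835, 0.551, 0.004]
force: [-0.1, -1.3, -0.5]
width: 49.0
grasp_force: 42.0
time_s: 14.0
tool_pos: [471.1, -209.5, 124.6]
ee_rot: [-0.001, 0.835, 0.55, -0.0]
force: [0.1, -0.8, -1.4]
width: 49.1
grasp_force: 41.9
t 14.0 pos [ 471.1 -209.5  124.6] yAng -23.23 tilt [-0.0015  0.0017] F [ 0.1 -0.8 -1.4] w 49.1 gf 41.9
tool shift [-0.6  1.9 44.6] rows 1.0
-4 [261.6 319.1] 397.1
0 [260.5 308.7] 398.1
4 [259.5 297.9] 399.2
321 [313, 314, 315, 316, 317, 422, 423, 424]
329 [313, 314, 315, 316, 418, 419, 420, 422, 423, 424, 425]
337 [313, 314, 315, 416, 417, 418, 419, 422, 423, 424]
```

```bash
python3 -m crank '[{"ax":0,"ay":0,"az":0,"x":0.7,"y":1.8,"z":25,"grip":0.3},{"ax":0,"ay":0,"az":0,"x":0,"y":0,"z":25,"grip":0.3},{"ax":0,"ay":0,"az":0,"x":0,"y":0,"z":10,"grip":0.3},{"ax":0,"ay":0,"az":0,"x":0,"y":0,"z":5,"grip":0.3},{"ax":0,"ay":0,"az":0,"x":0,"y":0,"z":4,"grip":0.3}]';  python3 -m crank '[{"ax":0,"ay":0,"az":0,"x":0,"y":0,"z":3,"grip":0.3},{"ax":0,"ay":0,"az":0,"x":0,"y":0,"z":2,"grip":0.3},{"ax":0,"ay":0,"az":0,"x":0,"y":0,"z":1,"grip":0.3},{"ax":0,"ay":0,"az":0,"x":0,"y":0,"z":0,"grip":0.3}]'; python3 go.py 472.6 -210.7 46
```

```text
time_s: 14.55
tool_pos: [474.0, -211.3, 56.8]
ee_rot: [0.0, 0.835, 0.55, 0.0]
force: [0.2, 0.9, -1.9]
width: 49.4
grasp_force: 41.9
time_s: 14.95
tool_pos: [473.6, -211.5, 50.5]
ee_rot: [0.0, 0.835, 0.55, 0.0]
force: [0.6, -0.7, -2.5]
width: 48.7
grasp_force: 41.9
t 14.95 pos [ 473.6 -211.5   50.5] yAng -23.33 tilt [ 0.0003 -0.0002] F [ 0.6 -0.7 -2.5] w 48.7 gf 41.9
tool shift [ 0.3 -1.2  4.5] rows 1.0
```

```bash
python3 -m crank '[{"ax":0,"ay":0,"az":0,"x":0.8,"y":-1,"z":1.5,"grip":0.3},{"ax":0,"ay":0,"az":0,"x":0,"y":0,"z":1.5,"grip":0.3},{"ax":0,"ay":0,"az":0,"x":0,"y":0,"z":0,"grip":0.3}]';  python3 -m crank '[{"ax":0,"ay":0,"az":0,"x":0,"y":0,"z":1,"grip":0.3},{"ax":0,"ay":0,"az":0,"x":0,"y":0,"z":1,"grip":0.3},{"ax":0,"ay":0,"az":0,"x":0,"y":0,"z":0,"grip":0.3}]'; python3 go.py 472.6 -210.7 46
```

```text
time_s: 15.25
tool_pos: [472.7, -210.1, 47.1]
ee_rot: [-0.0, 0.835, 0.55, -0.0]
force: [0.6, -0.1, -1.5]
width: 48.9
grasp_force: 41.9
time_s: 15.55
tool_pos: [473.0, -210.4, 46.1]
ee_rot: [-0.0, 0.835, 0.55, -0.0]
force: [-2.2, 1.5, 5.6]
width: 48.9
grasp_force: 42.5
t 15.55 pos [ 473.  -210.4   46.1] yAng -23.31 tilt [-0.0003 -0.0001] F [-2.2  1.5  5.6] w 48.9 gf 42.5
tool shift [-0.4 -0.2  0.1] rows 1.0
```

```bash
python3 -m crank '[{"ax":0,"ay":0,"az":0,"x":0,"y":0,"z":0,"grip":0.65},{"ax":0,"ay":0,"az":0,"x":0,"y":0,"z":0,"grip":0.7},{"ax":0,"ay":0,"az":0,"x":0,"y":0,"z":0,"grip":1},{"ax":0,"ay":0,"az":0,"x":0,"y":0,"z":0,"grip":1},{"ax":0,"ay":0,"az":0,"x":0,"y":0,"z":-10,"grip":1}]';  python3 -m crank '[{"ax":0,"ay":0,"az":0,"x":0,"y":0,"z":-20,"grip":1},{"ax":0,"ay":0,"az":0,"x":0,"y":0,"z":-30,"grip":1},{"ax":0,"ay":0,"az":0,"x":0,"y":0,"z":-30,"grip":1},{"ax":0,"ay":0,"az":0,"x":10,"y":-5,"z":0,"grip":1},{"ax":0,"ay":0,"az":0,"x":25,"y":-14,"z":0,"grip":1}]'
python3 -m crank '[{"ax":0,"ay":0,"az":0,"x":37,"y":-20,"z":0,"grip":1},{"ax":0,"ay":0,"az":0,"x":37,"y":-20,"z":0,"grip":1},{"ax":0,"ay":0,"az":0,"x":37,"y":-20,"z":0,"grip":1},{"ax":0,"ay":0,"az":0,"x":37,"y":-20,"z":0,"grip":1},{"ax":0,"ay":0,"az":0,"x":37,"y":-20,"z":0,"grip":1}]'>/dev/null
python3 -m crank '[{"ax":0,"ay":0,"az":0,"x":37,"y":-20,"z":0,"grip":1},{"ax":0,"ay":0,"az":0,"x":37,"y":-20,"z":0,"grip":1},{"ax":0,"ay":0,"az":0,"x":37,"y":-21,"z":0,"grip":1},{"ax":0,"ay":0,"az":0,"x":0,"y":0,"z":0,"grip":1},{"ax":0,"ay":0,"az":0,"x":0,"y":0,"z":0,"grip":1}]'
python3 go.py 438.7 165.4 30;python3 - <<'E'
from h import *
from cell import *
from cups import rim
c=capture("wrist");np.savez("w10.npz",**c)
for z,R,p in((51,14,(443,316)),(63,19,(439,165.5))): print(np.round(rim(c,z,R,p),1),proj(c,[[*p,z]],True).round())
E
```

```text
time_s: 16.05
tool_pos: [471.8, -209.4, 54.3]
ee_rot: [-0.002, 0.835, 0.55, -0.001]
force: [-0.6, 0.7, 0.2]
width: 85.5
grasp_force: 0.0
time_s: 16.55
tool_pos: [470.3, -172.0, 137.2]
ee_rot: [0.002, 0.836, 0.549, 0.001]
force: [-0.8, 0.0, -0.2]
width: 85.6
grasp_force: 0.0
time_s: 17.55
tool_pos: [437.9, 165.7, 135.1]
ee_rot: [0.0, 0.835, 0.551, -0.0]
force: [-0.0, -0.6, -0.8]
width: 85.7
grasp_force: 0.0
t 17.55 pos [437.9 165.7 135.1] yAng -23.17 tilt [-0.0005 -0.0004] F [-0.  -0.6 -0.8] w 85.7 gf 0.0
tool shift [1.000e-01 9.000e-01 1.051e+02] rows 3.0
[ 14.3 443.5 318.1 704.   36. ] [[240.  34.]]
[ 19.4 437.5 164.1 329.   22. ] [[331. 258.]]
```

```bash
python3 -m crank '[{"ax":0,"ay":0,"az":0,"x":0,"y":0,"z":30,"grip":1},{"ax":0,"ay":0,"az":0,"x":0,"y":0,"z":30,"grip":1},{"ax":0,"ay":0,"az":0,"x":0,"y":0,"z":25,"grip":1},{"ax":0,"ay":0,"az":0,"x":0,"y":0,"z":21,"grip":1},{"ax":0,"ay":0,"az":0,"x":0,"y":0,"z":0,"grip":0.9}]'; python3 -m crank '[{"ax":0,"ay":0,"az":0,"x":0,"y":0,"z":0,"grip":0.6},{"ax":0,"ay":0,"az":0,"x":0,"y":0,"z":0,"grip":0.5},{"ax":0,"ay":0,"az":0,"x":0,"y":0,"z":0,"grip":0.35},{"ax":0,"ay":0,"az":0,"x":0,"y":0,"z":0,"grip":0.2},{"ax":0,"ay":0,"az":0,"x":0,"y":0,"z":0,"grip":0.2}]' 40; python3 go.py 495.9 -156.4 110
```

```text
time_s: 18.1
tool_pos: [436.0, 163.3, 26.5]
ee_rot: [-0.001, 0.836, 0.549, -0.003]
force: [-0.6, -0.1, 0.4]
width: 77.1
grasp_force: 0.0
time_s: 18.6
tool_pos: [440.0, 164.9, 30.9]
ee_rot: [0.001, 0.835, 0.55, 0.001]
force: [-1.3, -1.6, 6.9]
width: 38.3
grasp_force: 40.2
t 18.6 pos [440.  164.9  30.9] yAng -23.3 tilt [ 0.0029 -0.0003] F [-1.3 -1.6  6.9] w 38.3 gf 40.2
tool shift [-272.9  178.7  -78.8] rows 7.0
```

```bash
python3 -m crank '[{"ax":0,"ay":0,"az":0,"x":0,"y":0,"z":-15,"grip":0.2},{"ax":0,"ay":0,"az":0,"x":0,"y":0,"z":-30,"grip":0.2},{"ax":0,"ay":0,"az":0,"x":0,"y":0,"z":-30,"grip":0.2},{"ax":0,"ay":0,"az":0,"x":-10,"y":7,"z":-23,"grip":0.2},{"ax":0,"ay":0,"az":0,"x":-23,"y":14,"z":0,"grip":0.2}]'; 
python3 -m crank '[{"ax":0,"ay":0,"az":0,"x":-34,"y":22,"z":0,"grip":0.2},{"ax":0,"ay":0,"az":0,"x":-34,"y":22,"z":0,"grip":0.2},{"ax":0,"ay":0,"az":0,"x":-34,"y":22,"z":0,"grip":0.2},{"ax":0,"ay":0,"az":0,"x":-34,"y":22,"z":0,"grip":0.2},{"ax":0,"ay":0,"az":0,"x":-34,"y":22,"z":0,"grip":0.2}]'>/dev/null
python3 -m crank '[{"ax":0,"ay":0,"az":0,"x":-34,"y":23,"z":0,"grip":0.2},{"ax":0,"ay":0,"az":0,"x":-26,"y":17,"z":0,"grip":0.2},{"ax":0,"ay":0,"az":0,"x":-10,"y":7,"z":5,"grip":0.2},{"ax":0,"ay":0,"az":0,"x":0,"y":0,"z":0,"grip":0.2},{"ax":0,"ay":0,"az":0,"x":0,"y":0,"z":0,"grip":0.2}]'
python3 go.py 495.9 -156.4 38; python3 rimchk.py 20 32 w11
```

```text
time_s: 19.1
tool_pos: [447.5, 127.2, 131.5]
ee_rot: [0.002, 0.835, 0.551, 0.004]
force: [1.3, -0.7, -1.3]
width: 38.3
grasp_force: 40.7
time_s: 20.1
tool_pos: [493.4, -154.8, 121.8]
ee_rot: [-0.001, 0.835, 0.55, -0.0]
force: [-0.1, 0.9, -1.0]
width: 38.3
grasp_force: 40.6
t 20.1 pos [ 493.4 -154.8  121.8] yAng -23.3 tilt [-0.0013  0.0014] F [-0.1  0.9 -1. ] w 38.3 gf 40.6
tool shift [-0.5  3.  83.8] rows 2.0
-4 [276.4 325.4] 382.5
0 [275.6 315.6] 383.3
4 [274.8 305.4] 384.0
321 [315, 316, 317, 318]
329 [314, 315, 316, 317, 318]
337 [315, 316, 317, 318]
```

```bash
python3 -m crank '[{"ax":0,"ay":0,"az":0,"x":-0.5,"y":2,"z":25,"grip":0.2},{"ax":0,"ay":0,"az":0,"x":0,"y":0,"z":25,"grip":0.2},{"ax":0,"ay":0,"az":0,"x":0,"y":0,"z":10,"grip":0.2},{"ax":0,"ay":0,"az":0,"x":0,"y":0,"z":5,"grip":0.2},{"ax":0,"ay":0,"az":0,"x":0,"y":0,"z":0,"grip":0.2}]';  python3 -m crank '[{"ax":0,"ay":0,"az":0,"x":0,"y":0,"z":0,"grip":0.2},{"ax":0,"ay":0,"az":0,"x":0,"y":0,"z":0,"grip":0.2}]'; python3 go.py 495.9 -156.4 38
```

```text
time_s: 20.65
tool_pos: [495.6, -156.8, 57.3]
ee_rot: [-0.0, 0.835, 0.55, -0.0]
force: [0.4, 0.5, -0.8]
width: 38.2
grasp_force: 40.6
time_s: 20.85
tool_pos: [496.5, -157.8, 58.5]
ee_rot: [0.001, 0.835, 0.55, 0.0]
force: [0.2, 0.5, -1.8]
width: 38.4
grasp_force: 40.6
t 20.85 pos [ 496.5 -157.8   58.5] yAng -23.31 tilt [ 0.0019 -0.0011] F [ 0.2  0.5 -1.8] w 38.4 gf 40.6
tool shift [ 1.1 -1.1 20.5] rows 1.0
```

```bash
python3 -m crank '[{"ax":0,"ay":0,"az":0,"x":1,"y":-0.8,"z":4,"grip":0.2},{"ax":0,"ay":0,"az":0,"x":0,"y":0,"z":4,"grip":0.2},{"ax":0,"ay":0,"az":0,"x":0,"y":0,"z":4,"grip":0.2},{"ax":0,"ay":0,"az":0,"x":0,"y":0,"z":3,"grip":0.2},{"ax":0,"ay":0,"az":0,"x":0,"y":0,"z":0,"grip":0.2}]';  python3 -m crank '[{"ax":0,"ay":0,"az":0,"x":0,"y":0,"z":2,"grip":0.2},{"ax":0,"ay":0,"az":0,"x":0,"y":0,"z":1.5,"grip":0.2},{"ax":0,"ay":0,"az":0,"x":0,"y":0,"z":0,"grip":0.2}]'; python3 go.py 495.9 -156.4 38
```

```text
time_s: 21.35
tool_pos: [494.8, -155.9, 41.6]
ee_rot: [-0.001, 0.835, 0.55, -0.0]
force: [0.6, -0.3, -0.5]
width: 38.4
grasp_force: 40.6
time_s: 21.65
tool_pos: [495.2, -156.1, 38.6]
ee_rot: [-0.0, 0.835, 0.55, -0.0]
force: [-0.4, -0.4, -0.6]
width: 38.3
grasp_force: 40.6
t 21.65 pos [ 495.2 -156.1   38.6] yAng -23.32 tilt [-0.0003  0.0002] F [-0.4 -0.4 -0.6] w 38.3 gf 40.6
tool shift [0.  0.8 0.6] rows 1.0
```

```bash
python3 -m crank '[{"ax":0,"ay":0,"az":0,"x":0,"y":0.5,"z":1,"grip":0.2},{"ax":0,"ay":0,"az":0,"x":0,"y":0,"z":0,"grip":0.2},{"ax":0,"ay":0,"az":0,"x":0,"y":0,"z":0,"grip":0.2}]'; python3 -m crank '[{"ax":0,"ay":0,"az":0,"x":0,"y":0,"z":1,"grip":0.2},{"ax":0,"ay":0,"az":0,"x":0,"y":0,"z":0,"grip":0.2},{"ax":0,"ay":0,"az":0,"x":0,"y":0,"z":0,"grip":0.2}]'
```

```text
time_s: 21.95
tool_pos: [495.9, -156.5, 38.0]
ee_rot: [0.0, 0.835, 0.55, 0.0]
force: [0.1, 1.8, 1.5]
width: 38.6
grasp_force: 40.9
time_s: 22.25
tool_pos: [495.9, -156.5, 37.9]
ee_rot: [-0.0, 0.835, 0.55, -0.0]
force: [-3.7, 1.9, 9.0]
width: 38.9
grasp_force: 41.7
```

```bash
python3 -m crank '[{"ax":0,"ay":0,"az":0,"x":0,"y":0,"z":0,"grip":0.55},{"ax":0,"ay":0,"az":0,"x":0,"y":0,"z":0,"grip":0.6},{"ax":0,"ay":0,"az":0,"x":0,"y":0,"z":0,"grip":0.9},{"ax":0,"ay":0,"az":0,"x":0,"y":0,"z":0,"grip":0.9},{"ax":0,"ay":0,"az":0,"x":0,"y":0,"z":-10,"grip":0.9}]';  python3 -m crank '[{"ax":0,"ay":0,"az":0,"x":0,"y":0,"z":-20,"grip":0.9},{"ax":0,"ay":0,"az":0,"x":0,"y":0,"z":-30,"grip":0.9},{"ax":0,"ay":0,"az":0,"x":0,"y":0,"z":-35,"grip":0.9},{"ax":0,"ay":0,"az":0,"x":12,"y":-7,"z":0,"grip":0.9},{"ax":0,"ay":0,"az":0,"x":25,"y":-14,"z":0,"grip":0.9}]'
python3 -m crank '[{"ax":0,"ay":0,"az":0,"x":38,"y":-22,"z":0,"grip":0.9},{"ax":0,"ay":0,"az":0,"x":38,"y":-22,"z":0,"grip":0.9},{"ax":0,"ay":0,"az":0,"x":38,"y":-22,"z":0,"grip":0.9},{"ax":0,"ay":0,"az":0,"x":38,"y":-22,"z":0,"grip":0.9},{"ax":0,"ay":0,"az":0,"x":38,"y":-22,"z":0,"grip":0.9}]'>/dev/null
python3 -m crank '[{"ax":0,"ay":0,"az":0,"x":38,"y":-22,"z":0,"grip":0.9},{"ax":0,"ay":0,"az":0,"x":38,"y":-22,"z":0,"grip":0.9},{"ax":0,"ay":0,"az":0,"x":38,"y":-22,"z":0,"grip":0.9},{"ax":0,"ay":0,"az":0,"x":38,"y":-22,"z":0,"grip":0.9},{"ax":0,"ay":0,"az":0,"x":35,"y":-18,"z":0,"grip":0.9}]'
python3 -m crank '[{"ax":0,"ay":0,"az":0,"x":0,"y":0,"z":0,"grip":0.9},{"ax":0,"ay":0,"az":0,"x":0,"y":0,"z":0,"grip":0.9},{"ax":0,"ay":0,"az":0,"x":0,"y":0,"z":0,"grip":0.9}]'
python3 go.py 443.3 317.5 22;python3 - <<'E'
from h import *
from cell import *
from cups import rim
c=capture("wrist");np.savez("w12.npz",**c);cv2.imwrite("pics/w12.png",c["frame"][150:400,200:460])
for z,R,p in((51,14,(443,317)),): print(np.round(rim(c,z,R,p),1),proj(c,[[*p,z]],True).round())
E
```

```text
time_s: 22.75
tool_pos: [494.6, -155.7, 45.8]
ee_rot: [-0.001, 0.835, 0.55, -0.001]
force: [0.3, 0.4, -0.2]
width: 76.7
grasp_force: 0.0
time_s: 23.25
tool_pos: [492.4, -115.3, 133.9]
ee_rot: [0.002, 0.836, 0.549, 0.001]
force: [0.1, 0.2, -0.4]
width: 76.8
grasp_force: 0.0
time_s: 24.25
tool_pos: [440.8, 319.8, 131.8]
ee_rot: [-0.0, 0.835, 0.55, -0.0]
force: [0.4, -0.8, -0.2]
width: 77.0
grasp_force: 0.0
time_s: 24.55
tool_pos: [441.8, 316.8, 131.6]
ee_rot: [0.0, 0.836, 0.549, -0.0]
force: [0.7, -0.0, -0.4]
width: 76.8
grasp_force: 0.0
t 24.55 pos [441.8 316.8 131.6] yAng -23.35 tilt [-0.0005 -0.0006] F [ 0.7 -0.  -0.4] w 76.8 gf 0.0
tool shift [  1.3   1.1 109.6] rows 3.0
[ 14.6 442.3 316.2 241.   22. ] [[331. 253.]]
```

View pics/w12.png

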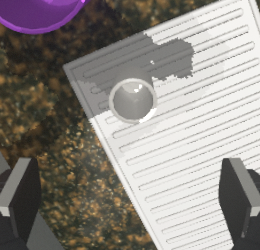

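```bash
python3 -m crank '[{"ax":0,"ay":0,"az":0,"x":0.8,"y":0.9,"z":30,"grip":0.9},{"ax":0,"ay":0,"az":0,"x":0,"y":0,"z":30,"grip":0.9},{"ax":0,"ay":0,"az":0,"x":0,"y":0,"z":28,"grip":0.9},{"ax":0,"ay":0,"az":0,"x":0,"y":0,"z":18,"grip":0.9},{"ax":0,"ay":0,"az":0,"x":0,"y":0,"z":0,"grip":0.9}]'; python3 -m crank '[{"ax":0,"ay":0,"az":0,"x":0,"y":0,"z":0,"grip":0.6},{"ax":0,"ay":0,"az":0,"x":0,"y":0,"z":0,"grip":0.45},{"ax":0,"ay":0,"az":0,"x":0,"y":0,"z":0,"grip":0.3},{"ax":0,"ay":0,"az":0,"x":0,"y":0,"z":0,"grip":0.1},{"ax":0,"ay":0,"az":0,"x":0,"y":0,"z":0,"grip":0.1}]' 40; python3 go.py 515.3 -111.2 110
```

```text
time_s: 25.1
tool_pos: [441.0, 315.8, 23.0]
ee_rot: [-0.001, 0.836, 0.549, -0.003]
force: [-0.5, 0.1, 0.6]
width: 76.7
grasp_force: 0.0
time_s: 25.6
tool_pos: [444.3, 318.4, 27.4]
ee_rot: [0.0, 0.835, 0.55, 0.001]
force: [-0.4, -1.6, 6.7]
width: 28.9
grasp_force: 39.3
t 25.6 pos [444.3 318.4  27.4] yAng -23.31 tilt [0.0026 0.0008] F [-0.4 -1.6  6.7] w 28.9 gf 39.3
tool shift [-366.4  235.3  -82.7] rows 9.0
```

```bash
python3 -m crank '[{"ax":0,"ay":0,"az":0,"x":0,"y":0,"z":-15,"grip":0.1},{"ax":0,"ay":0,"az":0,"x":0,"y":0,"z":-30,"grip":0.1},{"ax":0,"ay":0,"az":0,"x":0,"y":0,"z":-30,"grip":0.1},{"ax":0,"ay":0,"az":0,"x":-10,"y":7,"z":-23,"grip":0.1},{"ax":0,"ay":0,"az":0,"x":-25,"y":16,"z":0,"grip":0.1}]'; 
python3 -m crank '[{"ax":0,"ay":0,"az":0,"x":-37,"y":24,"z":0,"grip":0.1},{"ax":0,"ay":0,"az":0,"x":-37,"y":24,"z":0,"grip":0.1},{"ax":0,"ay":0,"az":0,"x":-37,"y":24,"z":0,"grip":0.1},{"ax":0,"ay":0,"az":0,"x":-37,"y":24,"z":0,"grip":0.1},{"ax":0,"ay":0,"az":0,"x":-37,"y":24,"z":0,"grip":0.1}]'>/dev/null
python3 -m crank '[{"ax":0,"ay":0,"az":0,"x":-37,"y":24,"z":0,"grip":0.1},{"ax":0,"ay":0,"az":0,"x":-37,"y":24,"z":0,"grip":0.1},{"ax":0,"ay":0,"az":0,"x":-37,"y":24,"z":0,"grip":0.1},{"ax":0,"ay":0,"az":0,"x":-25,"y":15,"z":0,"grip":0.1},{"ax":0,"ay":0,"az":0,"x":-10,"y":6,"z":0,"grip":0.1}]'
python3 -m crank '[{"ax":0,"ay":0,"az":0,"x":0,"y":0,"z":0,"grip":0.1},{"ax":0,"ay":0,"az":0,"x":0,"y":0,"z":0,"grip":0.1},{"ax":0,"ay":0,"az":0,"x":0,"y":0,"z":0,"grip":0.1},{"ax":0,"ay":0,"az":0,"x":0,"y":0,"z":0,"grip":0.1}]'
python3 go.py 515.3 -111.2 34.4; python3 rimchk.py 15 23.6 w13
```

```text
time_s: 26.1
tool_pos: [453.0, 278.7, 129.1]
ee_rot: [0.001, 0.835, 0.551, 0.005]
force: [0.4, -0.0, -1.0]
width: 29.5
grasp_force: 39.7
time_s: 27.1
tool_pos: [515.4, -114.2, 124.9]
ee_rot: [0.001, 0.836, 0.548, 0.0]
force: [-0.6, 1.5, -0.3]
width: 29.5
grasp_force: 39.7
time_s: 27.5
tool_pos: [514.8, -110.2, 123.8]
ee_rot: [-0.0, 0.835, 0.55, -0.0]
force: [-0.2, -0.4, -0.8]
width: 29.0
grasp_force: 39.7
t 27.5 pos [ 514.8 -110.2  123.8] yAng -23.22 tilt [-0.0003  0.0003] F [-0.2 -0.4 -0.8] w 29.0 gf 39.7
tool shift [-0.8  0.9 89.4] rows 2.0
-4 [291.6 325. ] 367.4
0 [291.1 315.9] 368.0
4 [290.6 306.5] 368.5
321 [317, 318, 319, 320, 321, 396, 397, 398, 399]
329 [316, 317, 318, 319, 320, 376, 395, 396, 397, 398]
337 [318, 319, 320, 396, 397, 398, 399]
```

```bash
python3 -m crank '[{"ax":0,"ay":0,"az":0,"x":-0.5,"y":0.8,"z":25,"grip":0.1},{"ax":0,"ay":0,"az":0,"x":0,"y":0,"z":25,"grip":0.1},{"ax":0,"ay":0,"az":0,"x":0,"y":0,"z":12,"grip":0.1},{"ax":0,"ay":0,"az":0,"x":0,"y":0,"z":6,"grip":0.1},{"ax":0,"ay":0,"az":0,"x":0,"y":0,"z":0,"grip":0.1}]';  python3 -m crank '[{"ax":0,"ay":0,"az":0,"x":0,"y":0,"z":0,"grip":0.1},{"ax":0,"ay":0,"az":0,"x":0,"y":0,"z":0,"grip":0.1},{"ax":0,"ay":0,"az":0,"x":0,"y":0,"z":0,"grip":0.1}]'; python3 go.py 515.3 -111.2 34.4
```

```text
time_s: 28.05
tool_pos: [515.3, -112.0, 55.5]
ee_rot: [-0.0, 0.835, 0.55, -0.0]
force: [-0.3, -0.7, -0.5]
width: 29.4
grasp_force: 39.7
time_s: 28.35
tool_pos: [516.2, -112.6, 56.7]
ee_rot: [0.001, 0.835, 0.55, 0.0]
force: [-0.1, 0.1, -0.8]
width: 28.9
grasp_force: 39.7
t 28.35 pos [ 516.2 -112.6   56.7] yAng -23.32 tilt [ 0.0016 -0.0007] F [-0.1  0.1 -0.8] w 28.9 gf 39.7
tool shift [ 1.  -1.4 22.3] rows 1.0
```

```bash
python3 -m crank '[{"ax":0,"ay":0,"az":0,"x":0.8,"y":-0.8,"z":4,"grip":0.1},{"ax":0,"ay":0,"az":0,"x":0,"y":0,"z":4,"grip":0.1},{"ax":0,"ay":0,"az":0,"x":0,"y":0,"z":4,"grip":0.1},{"ax":0,"ay":0,"az":0,"x":0,"y":0,"z":4,"grip":0.1},{"ax":0,"ay":0,"az":0,"x":0,"y":0,"z":0,"grip":0.1}]';  python3 -m crank '[{"ax":0,"ay":0,"az":0,"x":0,"y":0,"z":2,"grip":0.1},{"ax":0,"ay":0,"az":0,"x":0,"y":0,"z":2,"grip":0.1},{"ax":0,"ay":0,"az":0,"x":0,"y":0,"z":0,"grip":0.1}]'; python3 go.py 515.3 -111.2 34.4
```

```text
time_s: 28.85
tool_pos: [514.4, -111.0, 38.9]
ee_rot: [-0.001, 0.835, 0.55, -0.0]
force: [-0.6, 0.4, -0.5]
width: 29.5
grasp_force: 39.7
time_s: 29.15
tool_pos: [514.9, -111.2, 35.6]
ee_rot: [-0.0, 0.835, 0.55, -0.0]
force: [-0.9, -0.4, 0.6]
width: 29.4
grasp_force: 39.7
t 29.15 pos [ 514.9 -111.2   35.6] yAng -23.32 tilt [-0.0003  0.0002] F [-0.9 -0.4  0.6] w 29.4 gf 39.7
tool shift [0.1 0.3 1.2] rows 1.0
```

```bash
python3 -m crank '[{"ax":0,"ay":0,"az":0,"x":0,"y":0.3,"z":1,"grip":0.1},{"ax":0,"ay":0,"az":0,"x":0,"y":0,"z":0,"grip":0.1},{"ax":0,"ay":0,"az":0,"x":0,"y":0,"z":0,"grip":0.1}]'; python3 -m crank '[{"ax":0,"ay":0,"az":0,"x":0,"y":0,"z":1,"grip":0.1},{"ax":0,"ay":0,"az":0,"x":0,"y":0,"z":0,"grip":0.1},{"ax":0,"ay":0,"az":0,"x":0,"y":0,"z":0,"grip":0.1}]'
```

```text
time_s: 29.45
tool_pos: [515.4, -111.4, 34.8]
ee_rot: [0.0, 0.835, 0.55, 0.0]
force: [-0.1, -0.0, -0.7]
width: 29.5
grasp_force: 39.7
time_s: 29.75
tool_pos: [515.6, -111.5, 34.4]
ee_rot: [0.0, 0.835, 0.55, 0.0]
force: [-2.0, 0.9, 6.2]
width: 29.2
grasp_force: 40.1
```

```bash
python3 -m crank '[{"ax":0,"ay":0,"az":0,"x":0,"y":0,"z":0,"grip":0.4},{"ax":0,"ay":0,"az":0,"x":0,"y":0,"z":0,"grip":0.45},{"ax":0,"ay":0,"az":0,"x":0,"y":0,"z":0,"grip":0.8},{"ax":0,"ay":0,"az":0,"x":0,"y":0,"z":0,"grip":0.8},{"ax":0,"ay":0,"az":0,"x":0,"y":0,"z":-10,"grip":0.8}]';  python3 -m crank '[{"ax":0,"ay":0,"az":0,"x":0,"y":0,"z":-25,"grip":0.8},{"ax":0,"ay":0,"az":0,"x":0,"y":0,"z":-35,"grip":0.8},{"ax":0,"ay":0,"az":0,"x":0,"y":0,"z":-40,"grip":0.8},{"ax":0,"ay":0,"az":0,"x":-20,"y":-10,"z":-20,"grip":0.8},{"ax":0,"ay":0,"az":0,"x":-40,"y":-15,"z":-5,"grip":0.8}]'
python3 -m crank '[{"ax":0,"ay":0,"az":0,"x":-30,"y":-15,"z":0,"grip":0.8},{"ax":0,"ay":0,"az":0,"x":0,"y":0,"z":0,"grip":0.8},{"ax":0,"ay":0,"az":0,"x":0,"y":0,"z":0,"grip":0.8},{"ax":0,"ay":0,"az":0,"x":0,"y":0,"z":0,"grip":0.8}]'
cat > fin.py <<'E'
from h import *
from cell import *
from cups import rim
import sys
c=capture("wrist");np.savez(sys.argv[1]+".npz",**c);cv2.imwrite("pics/%s.png"%sys.argv[1],c["frame"])
for z,R,p in((58,14,(515.3,-111.2)),(70,19,(495.9,-156.4)),(82,24,(472.6,-210.7)),(94,29,(445.2,-274.4))):
    r=rim(c,z,R,p); print(r if r is None else np.r_[np.round(r,1),np.round(np.array(r[1:3])-p,1)],proj(c,[[*p,z]],True).round(0))
E
python3 fin.py w14
```

```text
time_s: 30.25
tool_pos: [514.1, -110.8, 42.8]
ee_rot: [-0.001, 0.835, 0.55, -0.001]
force: [0.3, -0.1, -0.4]
width: 68.4
grasp_force: 0.0
time_s: 30.75
tool_pos: [471.0, -157.1, 173.3]
ee_rot: [0.004, 0.834, 0.551, 0.002]
force: [0.3, -1.0, 0.1]
width: 68.5
grasp_force: 0.0
time_s: 31.15
tool_pos: [443.5, -177.8, 169.1]
ee_rot: [0.0, 0.835, 0.55, 0.0]
force: [0.5, -0.2, 0.0]
width: 67.9
grasp_force: 0.0
[ 1.420e+01  5.158e+02 -1.122e+02  4.950e+02  3.600e+01  5.000e-01
 -1.000e+00] [[388. 113.]]
[ 1.900e+01  4.956e+02 -1.559e+02  6.060e+02  3.000e+01 -3.000e-01
  5.000e-01] [[389. 187.]]
[  24.   471.5 -212.3  695.    35.    -1.1   -1.6] [[388. 276.]]
[  29.4  444.3 -275.8  530.    29.    -0.9   -1.4] [[383. 367.]]
```

View pics/w14.png

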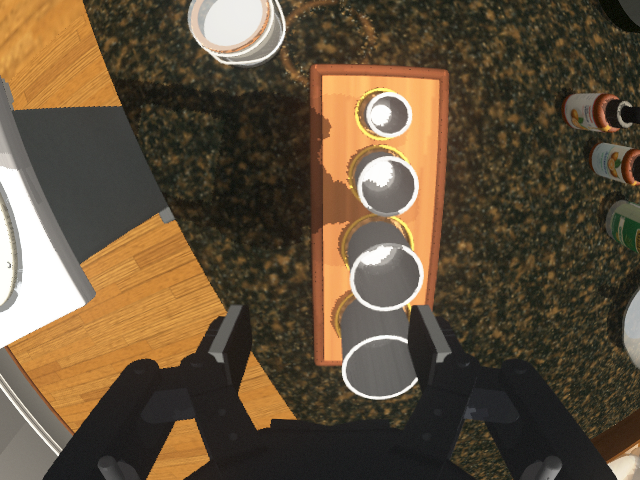

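All four measures stand in their holes, with rims within 2 mm of the hole centres: (388,113), (389,187), (388,276) and (383,367). A second view gives the heights, and a top picture checks the jar and jigger.

```bash
python3 -m crank '[{"ax":0,"ay":0,"az":0,"x":30,"y":-15,"z":0,"grip":0.8},{"ax":0,"ay":0,"az":0,"x":30,"y":-15,"z":0,"grip":0.8},{"ax":0,"ay":0,"az":0,"x":0,"y":0,"z":0,"grip":0.8},{"ax":0,"ay":0,"az":0,"x":0,"y":0,"z":0,"grip":0.8},{"ax":0,"ay":0,"az":0,"x":0,"y":0,"z":0,"grip":0.8}]'
python3 fin.py w15; python3 - <<'E'
from h import *
from cell import *
from cups import rim,tri
A,B=dict(np.load("w14.npz")),dict(np.load("w15.npz"))
for z,R,p in((58,14,(515.3,-111.2)),(70,19,(495.9,-156.4)),(82,24,(472.6,-210.7)),(94,29,(445.2,-274.4))):
    a,b=rim(A,z,R,p),rim(B,z,R,p)
    if a and b: print(z,tri(A,a[1:3],B,b[1:3],z).round(1))
c=capture("top");t=dict(np.load("top0.npz"))
for n,(u,v) in dict(jigger=(355,199),jar=(365,259)).items():
    w=t["frame"][v-17:v+18,u-17:u+18];r=cv2.matchTemplate(c["frame"][v-25:v+26,u-25:u+26],w,cv2.TM_CCOEFF_NORMED);print(n,cv2.minMaxLoc(r)[1:4:2])
E
```

```text
time_s: 31.7
tool_pos: [439.6, -111.5, 168.9]
ee_rot: [0.0, 0.835, 0.55, -0.0]
force: [-0.8, -0.0, -0.1]
width: 68.4
grasp_force: 0.0
[ 1.410e+01  5.158e+02 -1.123e+02  4.230e+02  3.600e+01  5.000e-01
 -1.100e+00] [[427. 199.]]
[ 1.910e+01  4.955e+02 -1.559e+02  5.290e+02  3.600e+01 -4.000e-01
  5.000e-01] [[425. 269.]]
[  24.1  471.2 -211.8  194.    16.    -1.4   -1.1] [[421. 346.]]
[  28.3  444.  -273.9   52.    10.    -1.2    0.5] [[413. 420.]]
58 [ 515.7 -112.1   58.6]
70 [ 495.5 -155.9   70.1]
82 [ 471.4 -213.2   80.2]
94 [ 443.2 -281.    87.5]
jigger (0.9997402429580688, (8, 8))
jar (0.9880638122558594, (7, 8))
```

```bash
python3 -c "
from cell import *
print(close_job())"
```

```text
the job is handed in; nothing more can be done
None
```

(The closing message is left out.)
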